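# Hold a stiffener under the lips of a sign box for tacking

## Task

Fold both hold-down flaps of the jig down onto the lips of the open sign box, then pick up the square steel tube, tilt it and thread it end first through the mouth of the box, which is shorter than the tube, and level it inside lengthwise with both ends under the end lips. Finish while holding it there, level and close up under the lips (gap of a finger's breadth, 15 mm, at most), ready to be tacked; do not let it go, do not press it hard against the lips, and leave the box seated in its jig.

Things in the scene. Friction and masses are not known exactly. Their poses are not given: they have to be found in the camera images.
- jig: welding jig fixed to the table: dark steel base plate 344 x 250 x 10 mm with angle stops at the corners of the box and, at the middle of each long side, two grey posts with a hinged hold-down flap. Origin: centre of the plate's underside, on the table; x along the box's length (away from the robot), y to the left, z up. Its yaw varies by about 0.2 rad either way
- sign_box: open sign box of folded 2 mm sheet metal, 308 x 188 x 114 mm outside, 304 x 184 mm inside, standing loose between the jig's corner stops (2 mm play), underside 10 mm above the table. Four copper studs 22 mm high stand on its 2 mm floor at x +-100, y +-60 mm. Origin: centre of its underside; x along its length (nearly away from the robot), y to the left, z up
- stiffener: loose square steel tube, 20 x 20 mm, 280 mm long, 0.15 to 0.3 kg, lying on the table to the right of the jig, mass centre at mid length. Origin: centre of its underside, its middle line 10 mm above; x along its length, z up
- end_a (a point): centre of the tube's end face on its +x side
- end_b (a point): centre of the tube's end face on its -x side
- flap_left (a joint): angle of the left (+y) hold-down flap, rad: 0 = folded down level on the box's left lip, its top 130 mm above the table; grows as it rises. Steel plate 150 mm long (along the box), 38 mm from hinge to free edge, 5 mm thick. Starts half raised at 0.6 to 1.0 and stays where it is left (stiff hinge); 4 to 8 N on its free edge, moved along the edge's arc, fold it; straight down, rubbery tips may jam
- flap_right (a joint): the same for the right (-y) flap, the mirror image of the left one
- flap_left_hinge (a point): middle of the left flap's hinge line, which runs along the jig's x, 127.5 mm above the table and 109 mm to the left of the jig's centre
- flap_right_hinge (a point): middle of the right flap's hinge line, 127.5 mm above the table and 109 mm to the right of the jig's centre
- flap_left_edge (a point): middle of the left flap's free edge, on its upper face; it moves with the flap
- flap_right_edge (a point): middle of the right flap's free edge, on its upper face; it moves with the flap
- box_mouth (a point): centre of the box's mouth, level with the lip's underside, 112 mm above the box's underside and 110 mm above its floor. A flat lip 22 mm wide and 2 mm thick is turned in all round the top, so the mouth is only 260 mm long and 140 mm wide

How it is judged:
By the outcome, as a careful person would: the job done as asked, in the order asked, and still so for the second after the job is handed in, while the arm keeps its last pose, push and grip.
It also fails if it takes over 58 s, if anything falls off the work surface, if the arm or the gripper's body presses on something with over 40 N, if the wrist force passes 120 N, or if a joint passes its speed limit or range.

## Robot

A 7-joint arm with a two-finger parallel gripper is mounted at the origin on the work surface; the furniture and walls round the work are solid. World frame = base frame: x ahead of the robot, y to its left, z up, the work surface at z = 0. Lengths are in m, angles in rad, forces in N, time in s.
With the tool pointing down it reaches from about 0.35 to 0.9 m from the base axis. Payload 8.1 kg.
Tool frame: the origin (TCP) lies at the very end of the fingers, on their centre line; the grasp point (between the pads) lies 19 mm behind it; z points along the fingers, x is the direction in which the jaws open and shut, and the axes are right-handed (so a half turn about z gives the same grasp; the last joint's range is limited). The gripper opens to 92 mm and grips with 3 to 60 N. Pads are 19 mm wide; open, the fingers measure 130 mm over their backs; the gripper's body (75 mm by 190 mm) begins 47 mm behind the grasp point.
Start: joints at [-1.442, 0.434, 0.025, 1.573, -0.012, 1.134, -0.075], TCP at [0.144, 0.608, 0.227] pointing down, gripper open.
Joint ranges: [-2.62, 2.62], [-0.44, 2.09], [-1.27, 1.32], [0.08, 2.57], [-1.32, 4.46], [0.12, 2], [-2.74, 2.74]. Speed limits (rad/s): [2.22, 2.22, 3.01, 3.01, 3.14, 3.14, 3.14].

## Interface

Orientations are given as a rotation vector (axis times angle).
In Python, from cell import status, viewer, arm gives the robot as it stands.
- The arm moves only by the tool jog_arm, never from a script. Its argument "commands" is text: rows parted by semicolons, each of 7 numbers parted by spaces: the closure, from -1 (fully open) to 1 (shut), then the shift along the world's x, y, z normalised to -1 to 1, where 1 is 0.3 m, then the turn, a rotation vector about the world's x, y, z normalised to -1 to 1, where 1 is 2 pi rad. In form: jaw dx dy dz wx wy wz; .... A call has exactly 5 rows; each row shifts and turns the commanded pose from where the row before left it; what a row does not reach is not made up. A row lasts 1/10 s, in which the tool goes at most 50 mm and 8.59 degrees, less where a joint would pass 70% of its speed; a pose out of reach is approached as far as the arm can. A call with a number of a shift or a turn outside -1 to 1 is refused whole. A call with a gripper value outside its range is refused whole. The fingers move at their own pace and stop on an object; "force" is the grip in N (left out, the last holds). Time passes only in rows, so rows that do not move let the fingers close, or fill a call up. It gives the time, the measured TCP pose, the force and the opening at its end, in the units of the state.
- status.observe(): the state, without advancing time (a new reading comes with each control period).
- viewer.get_image(name): name is "scene" or "top" or "wrist"; returns a dict with "pixels" (384x512x3 uint8, red, green, blue), "z_map" (384x512 float32, m along the optical axis (not along the pixel's ray), 0 where there is no reading), "camera_matrix" (3x3 intrinsics, pixels), "R" (3x3) and "t" (3): a world point X has camera coordinates R X + t. Camera axes: x right, y down, z forward; pixel columns grow to the right and rows downward; lengths in m; the calibration is good to about 2 mm. The wrist camera is an equidistant fisheye: a pixel r from the principal point sees the ray r / f radians off the axis. A picture is of the moment at which its call begins.
- arm.sign_off(): hands the job in, once; it reports no verdict.
The state is a dict: "clock": time; "joints": joint angles; "dq": joint speeds; "joint_efforts": joint torques, N m; "position": TCP position; "ee_rot": TCP orientation; "force": force on the tool from outside, world axes, zero at the start; "ft_torque": the same for the moment, N m; "width": opening from 0.0 (shut) to 1.0 (fully open).
Only numpy, scipy, OpenCV 4.12 (cv2) and the standard library are available. Lean on these libraries where they do the work, as an engineer would, in place of code of your own. Each camera call takes 0.05 s, during which the arm holds its last target. There are 200 camera calls.

## Working session

There is one attempt and no reset: what is moved stays moved. The work goes in short steps, Python scripts to look and compute and a tool call to move; the robot and the scene stay as the last step left them, time stands still between calls to the robot, and variables do not carry over. Pictures are saved under pics/ and viewed, about 8 in all and at most 12, crops included, and the job is handed in when it is done.

Besides the shell and the picture viewer there is one more tool, called by a JSON object that holds its "api" and its "payload", one argument or row to a line. jog_arm: Moves the arm, as the interface text tells. Scaled input: -1 to 1 covers 0.3 m each way for a shift and 2 pi rad each way for a turn. Its arguments: {"type":"object","properties":{"commands":{"type":"string"},"force":{"type":"number"}},"required":["commands"]}

```bash
mkdir -p pics; ls
cat > h.py <<'E'
import numpy as np, cv2
from cell import status, viewer, arm
def cloud(n):
    d=viewer.get_image(n); z=d["z_map"]; K=d["camera_matrix"]; h,w=z.shape
    u,v=np.meshgrid(np.arange(w),np.arange(h))
    c=np.stack([(u-K[0,2])/K[0,0]*z,(v-K[1,2])/K[1,1]*z,z],-1)
    X=(c-d["t"])@d["R"]; X[z==0]=np.nan
    return d,X
def save(d,n): cv2.imwrite("pics/"+n,d["pixels"][:,:,::-1])
E
python3 - <<'E'
from h import *
print(status.observe())
for n in("scene","top"):
    d,X=cloud(n); save(d,n+"0.png"); np.savez("/tmp/%s0.npz"%n,X=X,p=d["pixels"])
    print(n,d["camera_matrix"].tolist(),(-d["R"].T@d["t"]).tolist())
a=cv2.imread("pics/scene0.png");b=cv2.imread("pics/top0.png")
cv2.imwrite("pics/both.png",cv2.resize(np.vstack([a,b]),(448,600)) if 0 else np.vstack([cv2.resize(a,(400,300)),cv2.resize(b,(400,300))]))
E
```

```text
pics
{'clock': 0.0, 'joints': array([-1.44163701,  0.43522929,  0.02497226,  1.57408955, -0.01160182,
        1.13403015, -0.07514804]), 'dq': array([-0.00060327,  0.00143093, -0.00230272, -0.00085266, -0.00097541,
       -0.00085679, -0.00040275]), 'joint_efforts': array([-6.04635243e-04, -6.67856026e+01,  9.84851941e-01, -3.14459324e+01,
       -6.06461498e-02,  4.27686051e-02,  1.55480948e-04]), 'position': array([0.14349222, 0.60776977, 0.22594398]), 'ee_rot': array([ 2.46263243e+00,  1.94886547e+00, -1.83574690e-03]), 'force': array([1.23189063, 1.05522657, 0.47057054]), 'ft_torque': array([ 0.03878841, -0.01139076, -0.05793518]), 'width': 1.0002873187563517}
scene [[355.71553965876205, 0.0, 260.32861509821424], [0.0, 355.71553965876205, 193.894301272795], [0.0, 0.0, 1.0]] [-0.036440655518424514, -0.45278955957181294, 0.7751286841462407]
top [[449.8450965061634, 0.0, 251.16275481831627], [0.0, 449.8450965061634, 192.32660222455877], [0.0, 0.0, 1.0]] [0.3989534270540431, -0.040866518410696294, 1.1768108932661554]
```

View pics/top0.png

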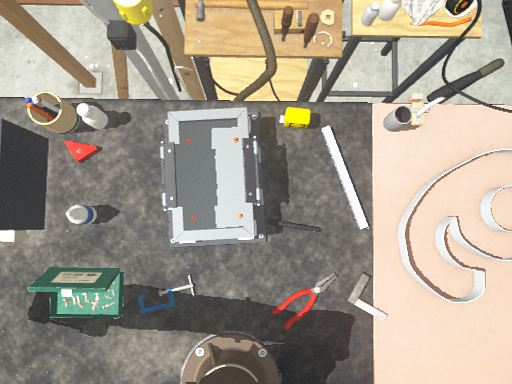

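View pics/scene0.png

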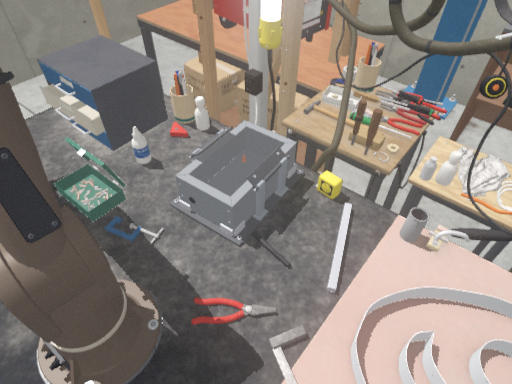

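The top view shows the box at about (165–260, 110–243) with flaps at (168,175) and (253,172), and the tube running from (327,128) to (363,227). The scene view agrees. I'll measure these next.

Run:
```python
from h import *
f=np.load("/tmp/top0.npz");X=f["X"];p=f["p"].astype(int)
v,u=np.mgrid[:384,:512]
def rect(m,n):
    k=np.isfinite(X[...,2])&m
    P=X[k]; r=cv2.minAreaRect(P[:,:2].astype(np.float32)); print(n,len(P),np.round(r[0],4),np.round(r[1],4),r[2],"z med",np.median(P[:,2])); return P
box=(u>150)&(u<280)&(v>95)&(v<255)
print("table",np.nanmedian(X[300:380,60:160,2]))
z=X[...,2]
rect(box&(z>.119)&(z<.1275),"lip")
rect(box&(z>.004)&(z<.0145),"plate/floor")
for (a,b,n) in((155,185,"L"),(238,275,"R")):
    P=rect((u>a)&(u<b)&(v>130)&(v<220)&(z>.131),"flap"+n)
    print(np.percentile(P[:,2],[5,50,95,99]), P[np.argsort(P[:,2])[-40:]].mean(0))
P=rect((u>310)&(u<375)&(v>115)&(v<235)&(z>.014)&(z<.03),"tube")
c=P.mean(0);w=np.linalg.svd(P[:,:2]-c[:2],full_matrices=False)[2][0];s=(P[:,:2]-c[:2])@w
print(w,np.arctan2(w[1],w[0]),s.min(),s.max(),c[:2]+w*(s.min()+s.max())/2)
g=np.load("/tmp/scene0.npz")["X"]
# lip sides row profile
for row in(115,160,175,205,240): print(row,[(int(c),)+tuple(np.round(X[row,c],3)) for c in range(158,272,4)])
```

```text
table 0.0017409180652444881
lip 2736 [0.5196 0.0416] [0.3087 0.2091] 3.9980733394622803 z med 0.12505744811482114
plate/floor 6570 [0.5259 0.0512] [0.4055 0.3387] 0.7544441223144531 z med 0.011860088811947507
flapL 943 [0.524  0.1481] [0.185  0.0407] 2.5323524475097656 z med 0.14183876449360105
[0.13220639 0.14183876 0.15285137 0.15452253] [0.51805219 0.1317755  0.15417997]
flapR 977 [ 0.526  -0.0443] [0.1626 0.0361] 4.004724979400635 z med 0.14300472926297614
[0.13250123 0.14300473 0.15448572 0.1559415 ] [ 0.52712225 -0.02973228  0.15553729]
tube 905 [ 0.526 -0.265] [0.2689 0.1452] 3.418757438659668 z med 0.020866644499638595
[-0.94453948 -0.32839788] -2.806985770038115 -0.14261654174171118 0.13698911233372058 [ 0.52628818 -0.28424516]
115 [(158, np.float64(0.686), np.float64(0.204), np.float64(0.002)), (162, np.float64(0.687), np.float64(0.194), np.float64(0.0)), (166, np.float64(0.688), np.float64(0.184), np.float64(-0.003)), (170, np.float64(0.657), np.float64(0.151), np.float64(0.124)), (174, np.float64(0.656), np.float64(0.141), np.float64(0.127)), (178, np.float64(0.657), np.f
[... 8260 characters left out ...]
float64(0.36), np.float64(0.008), np.float64(0.008)), (234, np.float64(0.36), np.float64(-0.002), np.float64(0.012)), (238, np.float64(0.36), np.float64(-0.013), np.float64(0.008)), (242, np.float64(0.36), np.float64(-0.023), np.float64(0.014)), (246, np.float64(0.361), np.float64(-0.033), np.float64(0.015)), (250, np.float64(0.361), np.float64(-0.044), np.float64(0.01)), (254, np.float64(0.361), np.float64(-0.054), np.float64(0.007)), (258, np.float64(0.361), np.float64(-0.064), np.float64(0.012)), (262, np.float64(0.361), np.float64(-0.075), np.float64(0.012)), (266, np.float64(0.361), np.float64(-0.085), np.float64(-0.003)), (270, np.float64(0.361), np.float64(-0.095), np.float64(0.004))]
```

```bash
python3 -c "
import cv2
a=cv2.imread('pics/top0.png')[95:255,145:385];cv2.imwrite('pics/c1.png',cv2.resize(a,None,fx=3.3,fy=3.3,interpolation=2))"
```

```text
(no output)
```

View pics/c1.png

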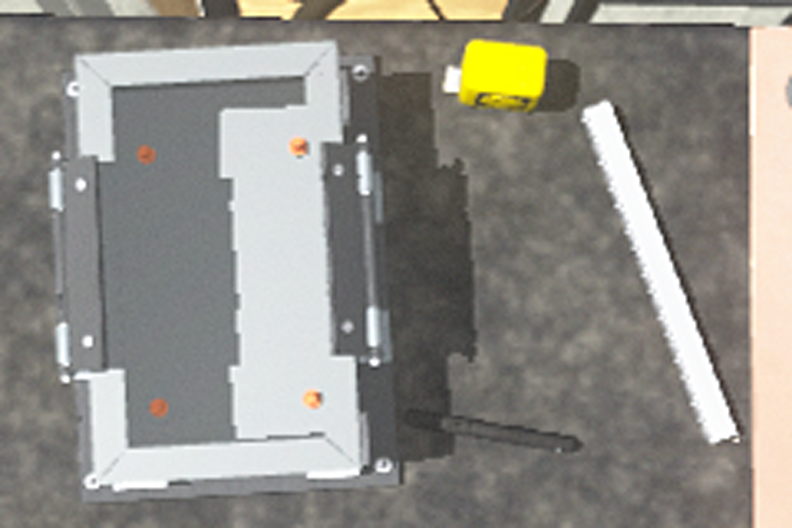

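Run:
```python
from h import *
X=np.load("/tmp/top0.npz")["X"];z=X[...,2]
v,u=np.mgrid[:384,:512]
box=(u>150)&(u<280)&(v>95)&(v<255)
m=(box&(z>.117)&(z<.131)).astype(np.uint8)
m=cv2.morphologyEx(m,cv2.MORPH_OPEN,np.ones((3,3)))
from scipy.optimize import least_squares
P=X[m>0]
def loc(P,c,th): 
    R=np.array([[np.cos(th),np.sin(th)],[-np.sin(th),np.cos(th)]]); return (P[:,:2]-c)@R.T
# fit: maximise lip occupancy of rectangular ring (grid search w/ soft score)
from scipy.optimize import minimize
Q=X[box&np.isfinite(z)]
def cost(p):
    L=loc(Q,p[:2],p[2]); a=np.abs(L)
    s=lambda t:1/(1+np.exp(-t/.0015))
    ring=s(.154-a[:,0])*s(.094-a[:,1])*(1-s(.130-a[:,0])*s(.070-a[:,1]))
    w=np.where(np.abs(L[:,0])<.085,0,1)
    lip=(Q[:,2]>.11)&(Q[:,2]<.135)
    return (w*(ring-lip)**2).sum()
best=min((minimize(cost,[.51+dx,.045,t],method="Nelder-Mead",options=dict(initial_simplex=[[.51+dx,.045,t],[.52+dx,.045,t],[.51+dx,.055,t],[.51+dx,.045,t+.05]])) for dx in(0,.01) for t in(.0,.06)),key=lambda r:r.fun)
c=best.x[:2];th=best.x[2];print("box",best.x,best.fun)
for sgn,n in((1,"L"),(-1,"R")):
    L=loc(Q,c,th); k=(np.abs(L[:,0])<.06)&(sgn*L[:,1]>.06)&(sgn*L[:,1]<.125)&(Q[:,2]>.1)
    y=sgn*L[k,1]; zz=Q[k,2]
    for a in np.arange(.066,.122,.005):
        q=(y>a)&(y<a+.005); print(n,round(a,3),q.sum(),np.round(np.median(zz[q]),4) if q.any() else "")
k=(u>310)&(u<380)&(v>115)&(v<235)&(z>.012)&(z<.03)
n,l,st,_=cv2.connectedComponentsWithStats(k.astype(np.uint8)); i=1+st[1:,4].argmax()
print(cv2.minAreaRect(X[l==i][:,:2].astype(np.float32)),np.median(z[l==i]))
for s in[(u<50)&(v>110)&(v<240),(u>25)&(u<130)&(v>260)&(v<325),(v<240)&(u>270)&(u<330)&(v>95)&(v<130)]:
    k=s&np.isfinite(z);print(np.round(np.percentile(X[k],[2,98],axis=0),3).tolist())
```

```text
box [0.51780312 0.05238989 0.07142908] 761.4978121241866
L 0.066 44 0.1259
L 0.071 108 0.1253
L 0.076 204 0.149
L 0.081 98 0.1497
L 0.086 98 0.1465
L 0.091 95 0.1425
L 0.096 99 0.1391
L 0.101 95 0.1355
L 0.106 109 0.1345
L 0.111 48 0.1325
L 0.116 0 
L 0.121 0 
R 0.066 4 0.1264
R 0.071 108 0.1252
R 0.076 107 0.127
R 0.081 113 0.1529
R 0.086 114 0.1493
R 0.091 111 0.1455
R 0.096 111 0.1413
R 0.101 106 0.1368
R 0.106 109 0.1345
R 0.111 87 0.1331
R 0.116 0 
R 0.121 0 
((0.5272108316421509, -0.2866775095462799), (0.28018486499786377, 0.021984955295920372), 20.983810424804688) 0.020833008142064707
[[0.362, 0.477, -0.001], [0.681, 0.588, 0.223]]
[[0.142, 0.27, -0.002], [0.298, 0.526, 0.158]]
[[0.654, -0.35, -0.847], [0.978, -0.097, 0.066]]
```

{"api": "jog_arm", "payload": {
  "commands": "1 0.038 -0.139 0.047 0 0 -0.0224;1 0.038 -0.139 0.047 0 0 -0.0224;1 0.038 -0.139 0.047 0 0 -0.0224;1 0.038 -0.139 0.047 0 0 -0.0224;1 0.038 -0.139 0.047 0 0 -0.0224",
  "force": 40
}}

```text
clock: 0.6
position: [0.2008, 0.3978, 0.2974]
ee_rot: [2.987, 0.972, -0.001]
force: [-0.6, 0.1, 1.2]
width: 0.617
```

{"api": "jog_arm", "payload": {
  "commands": "1 0.1 -0.133 0 0 0 -0.0224;1 0.1 -0.133 0 0 0 -0.0224;1 0.1 -0.133 0 0 0 -0.0224;1 0.1 -0.133 0 0 0 -0.0224;1 0.1 -0.133 0 0 0 0"
}}

```text
clock: 1.1
position: [0.3512, 0.1984, 0.2973]
ee_rot: [-3.139, -0.105, -0.0]
force: [0.2, 0.4, 0.0]
width: 0.181
```

{"api": "jog_arm", "payload": {
  "commands": "1 0.1067 -0.034 -0.0815 0 0 0;1 0.1067 -0.034 -0.0815 0 0 0;1 0.1067 -0.034 -0.0815 0 0 0;1 0.1067 -0.034 -0.0815 0 0 0;1 0.1067 -0.034 -0.0815 0 0 0"
}}

```text
clock: 1.6
position: [0.5117, 0.1488, 0.1736]
ee_rot: [3.139, 0.114, -0.0]
force: [-0.7, 1.0, 0.4]
width: 0.007
```

Run:
```python
from h import *
s=status.observe();print(s["position"],s["width"],s["joints"])
d,X=cloud("scene");save(d,"s1.png")
d,X2=cloud("wrist");save(d,"w1.png")
cv2.imwrite("pics/m1.png",np.hstack([cv2.resize(cv2.imread("pics/s1.png")[40:260,100:340],(400,367)),cv2.resize(cv2.imread("pics/w1.png"),(400,367))]))
```

```text
[0.51168289 0.14880423 0.17362678] 0.007157427294348314 [-0.81696396  0.3688377   0.57671459  1.90043676 -0.24527034  0.94267372
 -0.05285379]
```

View pics/m1.png

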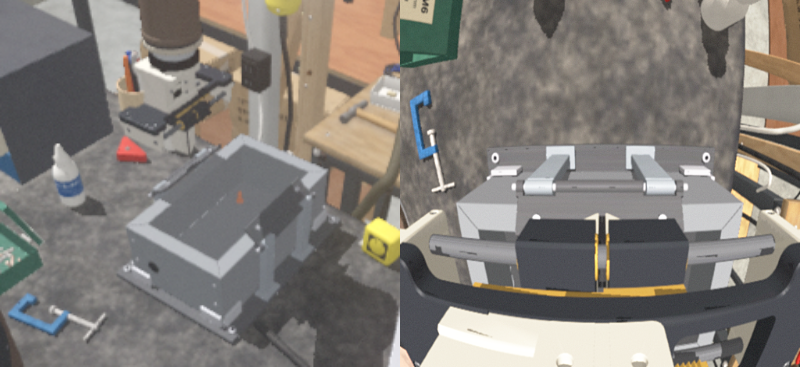

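{"api": "jog_arm", "payload": {
  "commands": "1 0 -0.0067 -0.045 0 0 0;1 0 0 -0.0273 0 0 0;1 0 -0.0157 -0.0193 0 0 0;1 0 -0.0103 -0.0203 0 0 0;1 0 -0.0063 -0.0217 0 0 0"
}}

```text
clock: 2.2
position: [0.5105, 0.1379, 0.1351]
ee_rot: [-3.138, -0.114, -0.001]
force: [-0.9, 2.3, 3.0]
width: 0.004
```

{"api": "jog_arm", "payload": {
  "commands": "1 0 -0.001 -0.0113 0 0 0;1 0 0 -0.006 0 0 0;1 0 0 -0.003 0 0 0;1 0 0 0 0 0 0;1 0 0 0 0 0 0"
}}

```text
clock: 2.7
position: [0.5106, 0.1372, 0.1301]
ee_rot: [-3.139, -0.113, -0.0]
force: [-7.7, 0.3, 18.9]
width: 0.001
```

{"api": "jog_arm", "payload": {
  "commands": "1 0 0 0.08 0 0 0;1 0 0 0.08 0 0 0;1 0.012 -0.12 0 0 0 0;1 0.012 -0.13 0 0 0 0;1 0.012 -0.13 0 0 0 0"
}}

```text
clock: 3.2
position: [0.5216, 0.0219, 0.1771]
ee_rot: [3.139, 0.115, 0.001]
force: [1.9, 0.1, -0.5]
width: 0.001
```

{"api": "jog_arm", "payload": {
  "commands": "1 0.012 -0.12 0 0 0 0;1 0 -0.105 0 0 0 0;1 0 0 -0.02 0 0 0;1 0 0 0 0 0 0;1 0 0 0 0 0 0"
}}

```text
clock: 3.7
position: [0.5249, -0.0432, 0.1706]
ee_rot: [-3.139, -0.115, 0.001]
force: [0.1, -0.5, -0.2]
width: 0.004
```

{"api": "jog_arm", "payload": {
  "commands": "1 0 -0.0043 -0.055 0 0 0;1 0 0.0177 -0.0173 0 0 0;1 0 0.012 -0.0193 0 0 0;1 0 0.0083 -0.021 0 0 0;1 0 0.004 -0.0223 0 0 0"
}}

```text
clock: 4.2
position: [0.5249, -0.032, 0.1301]
ee_rot: [-3.139, -0.115, 0.0]
force: [-3.1, -1.9, 17.9]
width: 0.006
```

{"api": "jog_arm", "payload": {
  "commands": "1 0 0 -0.0067 0 0 0;1 0 0 -0.0033 0 0 0;1 0 0 0 0 0 0;1 0 0 0 0 0 0;1 0 0 0 0 0 0"
}}

```text
clock: 4.7
position: [0.5251, -0.0321, 0.1298]
ee_rot: [-3.137, -0.114, -0.002]
force: [-13.9, 3.0, 39.6]
width: 0.009
```

{"api": "jog_arm", "payload": {
  "commands": "-1 0 0 0.15 0 0 0;-1 0 0 0.05 0 0 -0.0226;-1 0.012 -0.138 0 0 0 -0.0226;-1 0.012 -0.138 0 0 0 -0.0226;-1 0.012 -0.138 0 0 0 -0.0226"
}}

```text
clock: 5.2
position: [0.5365, -0.1573, 0.1875]
ee_rot: [-3.043, 0.776, -0.002]
force: [1.7, 0.1, 0.2]
width: 0.391
```

{"api": "jog_arm", "payload": {
  "commands": "-1 0.012 -0.138 0 0 0 -0.0226;-1 0.012 -0.138 0 0 0 -0.0226;-1 0.012 -0.138 0 0 0 -0.0226;-1 0 0 -0.05 0 0 -0.0226;-1 0 0 -0.05 0 0 -0.0226"
}}

```text
clock: 5.7
position: [0.5468, -0.283, 0.1569]
ee_rot: [2.58, -1.792, 0.002]
force: [-0.1, 1.2, -0.3]
width: 0.824
```

Run:
```python
from h import *
s=status.observe();print(s["position"],s["ee_rot"],s["width"],s["joints"])
d,X=cloud("wrist");save(d,"w2.png");print(d["camera_matrix"],(-d["R"].T@d["t"]))
d,X=cloud("scene");z=X[...,2];save(d,"s2.png")
k=(X[...,1]<-.36)&(X[...,1]>-.5)&(X[...,0]>.3)&(X[...,0]<.7);print("pink z",np.nanpercentile(z[k],[5,50,95,99]))
v,u=np.mgrid[:384,:512]
# scene tube check from initial
Y=np.load("/tmp/scene0.npz")["X"];k=(u>320)&(u<360)&(v>195)&(v<300)&(Y[...,2]>.015)&(Y[...,2]<.03)
n,l,st,_=cv2.connectedComponentsWithStats(k.astype(np.uint8)); i=1+st[1:,4].argmax()
print(cv2.minAreaRect(Y[l==i][:,:2].astype(np.float32)))
# flaps now from top
d,X=cloud("top");z=X[...,2];save(d,"t2.png")
c=np.array([.5178,.0524]);th=.0714;R=np.array([[np.cos(th),np.sin(th)],[-np.sin(th),np.cos(th)]]);L=(X[...,:2]-c)@R.T
for sg in(1,-1):
  for a in np.arange(.066,.116,.008):
    q=(np.abs(L[...,0])<.06)&(sg*L[...,1]>a)&(sg*L[...,1]<a+.008)&(z>.1)&(z<.2);print(sg,round(a,3),q.sum(),np.median(z[q]) if q.any() else "")
```

```text
[ 0.54684334 -0.28296581  0.1569128 ] [ 2.58048600e+00 -1.79176116e+00  2.20653269e-03] 0.8240608470140758 [-0.1935174   0.62346252  0.92010362  1.73251398 -0.55840352  1.06905588
 -0.29869163]
[[297.31863964   0.         258.22403581]
 [  0.         297.31863964 194.00676755]
 [  0.           0.           1.        ]] [ 0.61415052 -0.25913915  0.31428805]
pink z [0.00097911 0.00341958 0.0765696  0.26354973]
((0.5268721580505371, -0.28778550028800964), (0.2815728783607483, 0.020116357132792473), 20.973201751708984)
1 0.066 129 0.1299083536082591
1 0.074 174 0.1313567271081502
1 0.082 172 0.13188549361418686
1 0.09 178 0.1316615236204392
1 0.098 180 0.13160406649568845
1 0.106 154 0.13388883895420092
1 0.114 3 0.1282380256990935
-1 0.066 65 0.1307685939791781
-1 0.074 175 0.13134307432415426
-1 0.082 174 0.13150292124153662
-1 0.09 168 0.13132852024675296
-1 0.098 159 0.13132800666738711
-1 0.106 156 0.1335814374732543
-1 0.114 22 0.1300173855917239
```

View pics/w2.png

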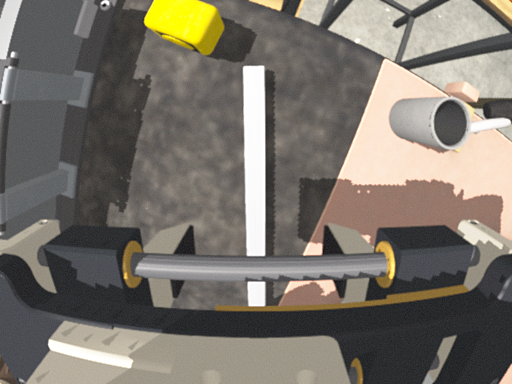

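{"api": "jog_arm", "payload": {
  "commands": "-1 -0.003 0.009 -0.133 0 0 0.001;-1 0 0 -0.133 0 0 0;-1 0 0 -0.133 0 0 0;-1 0 0 -0.083 0 0 0;-1 0 0 -0.03 0 0 0"
}}

```text
clock: 6.35
position: [0.5453, -0.2772, 0.002]
ee_rot: [-2.597, 1.767, 0.004]
force: [-0.5, 1.0, 0.0]
width: 1.001
```

{"api": "jog_arm", "payload": {
  "commands": "1 0 0 0 0 0 0;1 0 0 0 0 0 0;1 0 0 0 0 0 0;1 0 0 0 0 0 0;1 0 0 0 0 0 0",
  "force": 55
}}

```text
clock: 6.85
position: [0.5463, -0.2787, 0.0046]
ee_rot: [-2.593, 1.772, -0.002]
force: [-0.0, 0.3, -0.6]
width: 0.615
```

{"api": "jog_arm", "payload": {
  "commands": "1 0 0 0 0 0 0;1 0 0 0 0 0 0;1 0 0 0 0 0 0;1 0 0 0 0 0 0;1 0 0 0 0 0 0"
}}

```text
clock: 7.35
position: [0.5458, -0.2787, 0.0037]
ee_rot: [2.593, -1.773, 0.0]
force: [0.2, -0.7, -0.7]
width: 0.216
```

{"api": "jog_arm", "payload": {
  "commands": "1 0 0 0 0 0 0;1 0 0 0.05 0 0 0;1 0 0 0.1 0 0 0;1 0 0 0.133 0 0 0;1 0 0 0.133 0 0 0"
}}

```text
clock: 7.85
position: [0.5451, -0.2786, 0.1305]
ee_rot: [2.592, -1.774, -0.001]
force: [1.2, -0.2, -1.8]
width: 0.212
```

{"api": "jog_arm", "payload": {
  "commands": "1 0 0 0.133 0 0 0;1 0 0 0.133 0 0 0;1 0 0 0.1 0 0 0;1 0 0 0 0 0 0;1 0 0 0 0 0 0"
}}

```text
clock: 8.35
position: [0.5456, -0.2786, 0.2392]
ee_rot: [-2.593, 1.773, -0.002]
force: [-0.4, -1.0, -1.7]
width: 0.213
```

Run:
```python
from h import *
from scipy.spatial.transform import Rotation as Ro
s=status.observe();p=s["position"];R=Ro.from_rotvec(s["ee_rot"]).as_matrix();print(p,R.round(4).tolist(),s["force"],s["width"])
for n in("scene","top"):
    d,X=cloud(n);save(d,n[0]+"3.png")
    # tool-frame coords; tube along tool y
    T=(X-p)@R
    k=(np.abs(T[...,0])<.016)&(np.abs(T[...,1])<.2)&(T[...,2]>-.03)&(T[...,2]<.015)&((np.abs(T[...,1])>.03))
    Q=T[k];print(n,len(Q))
    if len(Q)>20:
        print("y range",np.percentile(Q[:,1],[0,1,99,100]),"x slope",np.polyfit(Q[:,1],Q[:,0],1))
        for sg in(1,-1):
            q=Q[sg*Q[:,1]>.07]; print(sg,len(q),"z top",np.percentile(q[:,2],[5,25,50]))
```

```text
[ 0.54563264 -0.27855982  0.23922274] [[0.3627, -0.9319, 0.0013], [-0.9319, -0.3627, 0.0001], [0.0004, -0.0012, -1.0]] [-0.40525424 -0.99274201 -1.69965214] 0.21330003973066552
scene 670
y range [-0.07812335 -0.07348025  0.16083626  0.16176077] x slope [-0.00971107  0.00117965]
1 461 z top [-0.01919164 -0.0181206  -0.01747986]
-1 13 z top [-0.01953804 -0.01881638 -0.01755242]
top 560
y range [-0.11969303 -0.11844016  0.15939969  0.1601302 ] x slope [ 0.00288059 -0.00262622]
1 167 z top [-0.01843665 -0.01705725 -0.01587327]
-1 285 z top [-0.01884551 -0.01720549 -0.01577904]
```

Run:
```python
from h import *
c=np.array([.5178,.0524]);th=.0714;R=np.array([[np.cos(th),np.sin(th)],[-np.sin(th),np.cos(th)]])
for n in("top","scene"):
    d,X=cloud(n);z=X[...,2];L=(X[...,:2]-c)@R.T
    A={}
    for ax,lo,hi in((0,-.05,.05),(1,.085,.12),(1,-.12,-.085)):
        o=1-ax
        # near/far lip bands: edges vs cross coordinate
        m=(z>.117)&(z<.132)&(L[...,o]>lo)&(L[...,o]<hi)
        for sg in(1,-1):
            half=(.154,.094)[ax]
            q=m&(sg*L[...,ax]>half-.040)&(sg*L[...,ax]<half+.015)
            P=L[q]; 
            if len(P)<20: print(n,ax,sg,len(P));continue
            # per bins of cross coord
            b=np.digitize(P[:,o],np.linspace(lo,hi,9)); mid=[(np.median(P[b==i,o]),P[b==i,ax].min(),P[b==i,ax].max()) for i in range(1,9) if (b==i).sum()>4]
            mid=np.array(mid);print(n,"xy"[ax],sg,"range",np.round([lo,hi],3),"min",np.median(mid[:,1]).round(4),"max",np.median(mid[:,2]).round(4),"slope",np.polyfit(mid[:,0],(mid[:,1]+mid[:,2])/2,1)[0].round(4),len(P),"z",np.median(z[q]).round(4))
```

```text
top x 1 range [-0.05  0.05] min 0.1309 max 0.1538 slope 0.0017 426 z 0.1253
top x -1 range [-0.05  0.05] min -0.1523 max -0.1294 slope -0.0542 390 z 0.1251
top y 1 range [0.085 0.12 ] min 0.0702 max 0.0922 slope -0.0015 151 z 0.1254
top y -1 range [0.085 0.12 ] min -0.0938 max -0.072 slope 0.0431 148 z 0.1252
top y 1 range [-0.12  -0.085] min 0.0701 max 0.0923 slope -0.0039 157 z 0.1255
top y -1 range [-0.12  -0.085] min -0.0927 max -0.0716 slope -0.2919 114 z 0.1252
scene x 1 range [-0.05  0.05] min 0.1302 max 0.1559 slope -0.014 178 z 0.1261
scene x -1 range [-0.05  0.05] min -0.1544 max -0.1293 slope 0.0008 330 z 0.1255
scene y 1 range [0.085 0.12 ] min 0.0677 max 0.0916 slope -0.0525 63 z 0.1259
scene y -1 range [0.085 0.12 ] min -0.096 max -0.0729 slope 0.0192 77 z 0.126
scene y 1 range [-0.12  -0.085] min 0.0689 max 0.091 slope -0.0197 83 z 0.1259
scene y -1 range [-0.12  -0.085] min -0.0957 max -0.0733 slope 0.0031 115 z 0.1257
```

{"api": "jog_arm", "payload": {
  "commands": "1 0.003 0.1385 0 0 0 -0.0159;1 0.003 0.1385 0 0 0 -0.0159;1 0.003 0.1385 0 0 0 -0.0159;1 0.003 0.1385 0 0.0008 -0.0111 0;1 0.003 0.1385 0 0.0008 -0.0111 0"
}}

```text
clock: 9.05
position: [0.5501, -0.0692, 0.2373]
ee_rot: [-2.222, 2.069, -0.146]
force: [1.2, 1.1, -1.2]
width: 0.211
```

{"api": "jog_arm", "payload": {
  "commands": "1 0.003 0.1385 0 0.0008 -0.0111 0;1 0.003 0.1385 0 0.0008 -0.0111 0;1 0.003 0.1385 -0.02 0.0008 -0.0111 0;1 0 0 0 0 0 0;1 0 0 0 0 0 0"
}}

```text
clock: 9.55
position: [0.5516, 0.0561, 0.2314]
ee_rot: [-2.103, 1.949, -0.342]
force: [-0.7, 0.2, -1.5]
width: 0.213
```

```bash
cat > st.py <<'E'
from h import *
from scipy.spatial.transform import Rotation as Ro
def pose():
    s=status.observe();p=s["position"];R=Ro.from_rotvec(s["ee_rot"]).as_matrix()
    th=.0714;B=np.array([[np.cos(th),np.sin(th),0],[-np.sin(th),np.cos(th),0],[0,0,1]])
    l=B@(p-[.5186,.0513,0]);M=B@R
    print("tcp local",l.round(4),"world",p.round(4),"phi deg",np.degrees(np.arctan2(-M[2,1],-M[0,1])).round(2),"yaw err",np.degrees(np.arctan2(M[0,0],-M[1,0])).round(2),"roll",np.degrees(M[2,0]).round(2),"F",s["force"].round(1),"w",s["width"].round(3))
    G=p-.007*R[:,2]
    for n,q in(("lead",.1605),("trail",-.1195)): print(n,(B@(G+q*R[:,1]-[.5186,.0513,0])).round(4))
    return s,p,R,B
E
python3 - <<'E'
from st import *
s,p,R,B=pose();print(s["joints"].round(2))
for n in("scene","top"):
    d,X=cloud(n);save(d,n[0]+"4.png"); T=(X-p)@R
    k=(np.abs(T[...,0])<.02)&(np.abs(T[...,1])<.2)&(T[...,2]>-.03)&(T[...,2]<.015)&((np.abs(T[...,1])>.03))
    Q=T[k]
    print(n,len(Q),"y",np.percentile(Q[:,1],[0,1,99,100]).round(4))
    for sg in(1,-1):
        q=Q[sg*Q[:,1]>.06]
        if len(q)>20: print(sg,len(q),np.percentile(q[:,2],[5,25,50]).round(4),"x",np.percentile(q[:,0],[2,50,98]).round(4))
E
```

```text
Traceback (most recent call last):
  File "st.py", line 7, in pose
    print("tcp local",l.round(4),"world",p.round(4),"phi deg",np.degrees(np.arctan2(-M[2,1],-M[0,1])).round(2),"yaw err",np.degrees(np.arctan2(M[0,0],-M[1,0])).round(2),"roll",np.degrees(M[2,0]).round(2),"F",s["force"].round(1),"w",s["width"].round(3))
                                                                                                                                                                                                                                        ^^^^^^^^^^^^^^^^
AttributeError: 'float' object has no attribute 'round'
```

```bash
sed -i 's/s\["width"\].round(3)/round(s["width"],3)/' st.py
cat > chk.py <<'E'
import sys
from st import *
s,p,R,B=pose();print(s["joints"].round(2))
for n in("scene","top"):
    d,X=cloud(n);save(d,n[0]+sys.argv[1]+".png"); T=(X-p)@R
    k=(np.abs(T[...,0])<.02)&(np.abs(T[...,1])<.2)&(T[...,2]>-.03)&(T[...,2]<.015)&((np.abs(T[...,1])>.03))
    Q=T[k]
    print(n,len(Q),"y",np.percentile(Q[:,1],[0,1,99,100]).round(4))
    for sg in(1,-1):
        q=Q[sg*Q[:,1]>.06]
        if len(q)>20: print(sg,len(q),np.percentile(q[:,2],[5,25,50]).round(4),"x",np.percentile(q[:,0],[2,50,98]).round(4))
E
python3 chk.py 4
```

```text
tcp local [0.0332 0.0024 0.2314] world [0.5516 0.0561 0.2314] phi deg 19.9 yaw err 0.28 roll -0.01 F [-0.7  0.2 -1.5] w 0.213
lead [-0.1201  0.0017  0.1834]
trail [0.1432 0.0029 0.2787]
[-1.27  0.25  1.28  2.11 -0.42  0.65 -1.24]
scene 626 y [-0.1207 -0.1187  0.1589  0.1599]
1 432 [-0.0193 -0.018  -0.0167] x [-0.0095  0.0066  0.0116]
-1 74 [-0.0199 -0.0189 -0.0178] x [-0.0086  0.003   0.0116]
top 476 y [-0.1211 -0.1207 -0.031  -0.0303]
-1 324 [-0.02   -0.0188 -0.0177] x [-0.0072  0.003   0.0124]
```

View pics/s4.png

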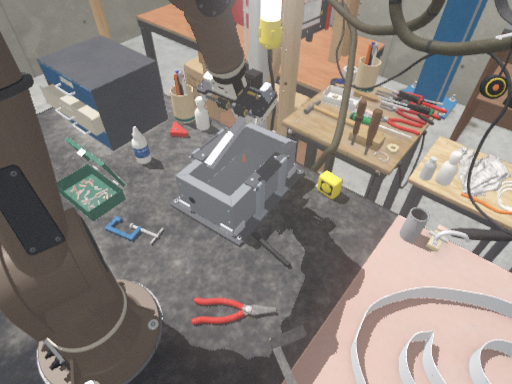

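{"api": "jog_arm", "payload": {
  "commands": "1 0.001 -0.002 -0.05 0 0 -0.0004;1 0.001 -0.002 -0.07 0 0 -0.0004;1 0.001 -0.002 -0.07 0 0 0;1 0.001 -0.002 -0.07 0 0 0;1 0 0 -0.033 0 0 0"
}}

```text
clock: 10.15
position: [0.5539, 0.0483, 0.1428]
ee_rot: [-2.091, 1.965, -0.346]
force: [-0.7, 0.4, -2.0]
width: 0.214
```

```bash
python3 -c "
from st import *
s,*_=pose();print(s['joints'].round(3))"
```

```text
tcp local [ 0.035  -0.0055  0.1428] world [0.5539 0.0483 0.1428] phi deg 19.91 yaw err -0.56 roll 0.07 F [-0.7  0.4 -2. ] w 0.214
lead [-0.1183 -0.0041  0.0947]
trail [ 0.145  -0.0065  0.19  ]
[-0.957  0.358  0.953  2.207 -0.686  0.451 -1.013]
```

{"api": "jog_arm", "payload": {
  "commands": "1 -0.0164 0.004 -0.034 0 0 0.0007;1 -0.0164 0.004 -0.034 0 0 0.0007;1 -0.0164 0.002 -0.034 0 0 0;1 -0.0164 0.001 -0.034 0 0 0;1 -0.0164 0.001 -0.03 0 0 0"
}}

```text
clock: 10.65
position: [0.5301, 0.0523, 0.0941]
ee_rot: [-2.097, 1.954, -0.346]
force: [0.7, 1.0, -1.4]
width: 0.213
```

{"api": "jog_arm", "payload": {
  "commands": "1 0 0 0 0 0 0;1 0 0 0 0 0 0;1 0 0 0 0 0 0;1 0 0 0 0 0 0;1 0 0 0 0 0 0"
}}

```text
clock: 11.15
position: [0.53, 0.055, 0.095]
ee_rot: [-2.101, 1.948, -0.345]
force: [0.2, 0.4, -2.4]
width: 0.21
```

```bash
python3 chk.py 5; python3 -c "
import cv2,numpy as np
a=cv2.imread('pics/s5.png')[100:240,165:315];b=cv2.imread('pics/t5.png')[100:250,155:275]
cv2.imwrite('pics/m5.png',np.hstack([cv2.resize(a,(430,400),interpolation=2),cv2.resize(b,(320,400),interpolation=2)]))"
```

```text
tcp local [0.0116 0.0029 0.095 ] world [0.53  0.055 0.095] phi deg 20.07 yaw err 0.23 roll -0.0 F [ 0.2  0.4 -2.4] w 0.21
lead [-0.1415  0.0023  0.0465]
trail [0.1214 0.0033 0.1426]
[-0.82  0.38  0.74  2.3  -0.85  0.3  -0.86]
scene 528 y [-0.1347 -0.1272  0.1804  0.1997]
1 272 [-0.0239 -0.0184 -0.016 ] x [-0.0181  0.0039  0.0174]
-1 149 [-0.0205 -0.0182 -0.0171] x [-0.0089  0.0067  0.0151]
top 412 y [-0.1381 -0.1347 -0.0313 -0.0306]
-1 299 [-0.0205 -0.018  -0.0164] x [-0.0172  0.0003  0.0157]
```

View pics/m5.png

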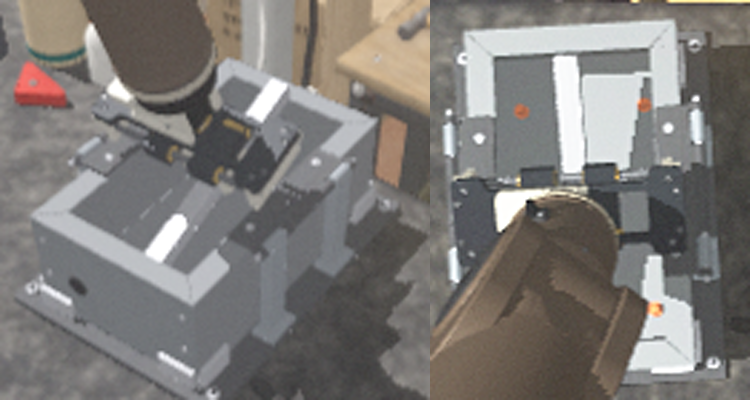

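{"api": "jog_arm", "payload": {
  "commands": "1 -0.001 -0.0033 -0.0117 -0.0003 0.0042 0;1 -0.001 -0.0033 -0.0117 -0.0003 0.0042 0;1 0.001 -0.0025 -0.005 -0.0003 0.0042 0;1 0.001 0 -0.005 -0.0003 0.0042 0;1 0 0 0 0 0 0"
}}

```text
clock: 11.75
position: [0.5304, 0.0525, 0.0848]
ee_rot: [-2.166, 2.007, -0.246]
force: [-0.3, -0.6, -1.5]
width: 0.212
```

```bash
python3 -c "
from st import *
s,*_=pose();print(s['joints'].round(3))"
```

```text
tcp local [0.0119 0.0003 0.0848] world [0.5304 0.0525 0.0848] phi deg 13.99 yaw err 0.27 roll 0.02 F [-0.3 -0.6 -1.5] w 0.212
lead [-0.1456 -0.0004  0.0528]
trail [0.1261 0.0009 0.1204]
[-0.837  0.454  0.818  2.219 -0.772  0.463 -0.931]
```

{"api": "jog_arm", "payload": {
  "commands": "1 0.001 0 -0.004 -0.00025 0.00347 0;1 0.001 0 -0.004 -0.00025 0.00347 0;1 0.0017 0 -0.0027 -0.00025 0.00347 0;1 0.002 0 -0.0023 -0.00025 0.00347 0;1 0 0 0 0 0 0"
}}

```text
clock: 12.25
position: [0.5318, 0.0525, 0.0808]
ee_rot: [-2.216, 2.054, -0.161]
force: [0.0, -0.1, -1.5]
width: 0.214
```

```bash
python3 -c "
from st import *
s,*_=pose();print(s['joints'].round(3))"
```

```text
tcp local [0.0133 0.0003 0.0808] world [0.5318 0.0525 0.0808] phi deg 9.0 yaw err 0.26 roll -0.03 F [ 0.  -0.1 -1.5] w 0.214
lead [-0.1464 -0.0005  0.0626]
trail [0.1302 0.0008 0.1064]
[-0.834  0.513  0.855  2.143 -0.716  0.599 -0.981]
```

{"api": "jog_arm", "payload": {
  "commands": "1 0.007 0.0005 0.003 -0.0004 0.0055 0;1 0.007 0.0005 0.003 -0.0004 0.0055 0;1 0.005 0.0003 0.01 -0.0005 0.0069 0;1 0.005 0.0003 0.01 -0.0005 0.0069 -0.0007;1 0 0 0 0 0 0"
}}

```text
clock: 12.75
position: [0.5398, 0.053, 0.0887]
ee_rot: [-2.298, 2.139, -0.001]
force: [-0.2, -0.9, -1.4]
width: 0.208
```

{"api": "jog_arm", "payload": {
  "commands": "1 0 0 0.007 0 0 0;1 0 0 0.007 0 0 0;1 0 0 0.007 0 0 0;1 0 0 0 0 0 0;1 0 0 0 0 0 0"
}}

```text
clock: 13.25
position: [0.5384, 0.0528, 0.0949]
ee_rot: [-2.298, 2.14, 0.001]
force: [0.2, -0.5, -2.3]
width: 0.21
```

```bash
python3 chk.py 6; python3 -c "
import cv2,numpy as np
a=cv2.imread('pics/s6.png')[100:240,165:315];b=cv2.imread('pics/t6.png')[100:250,155:275]
cv2.imwrite('pics/m6.png',np.hstack([cv2.resize(a,(430,400),interpolation=2),cv2.resize(b,(320,400),interpolation=2)]))"
```

```text
tcp local [0.0198 0.0001 0.0949] world [0.5384 0.0528 0.0949] phi deg 0.03 yaw err -0.04 roll -0.09 F [ 0.2 -0.5 -2.3] w 0.21
lead [-0.1407  0.0002  0.1019]
trail [0.1393 0.     0.102 ]
[-0.81  0.59  0.9   1.98 -0.62  0.87 -1.07]
scene 502 y [-0.1321 -0.1222  0.1746  0.1759]
1 395 [-0.0285 -0.0186 -0.0168] x [-0.0174  0.0046  0.0175]
top 564 y [-0.1343 -0.132   0.1724  0.1736]
1 429 [-0.0296 -0.0203 -0.018 ] x [-0.0139  0.0008  0.0169]
-1 24 [-0.03   -0.0297 -0.0288] x [-0.      0.0108  0.0192]
```

View pics/m6.png

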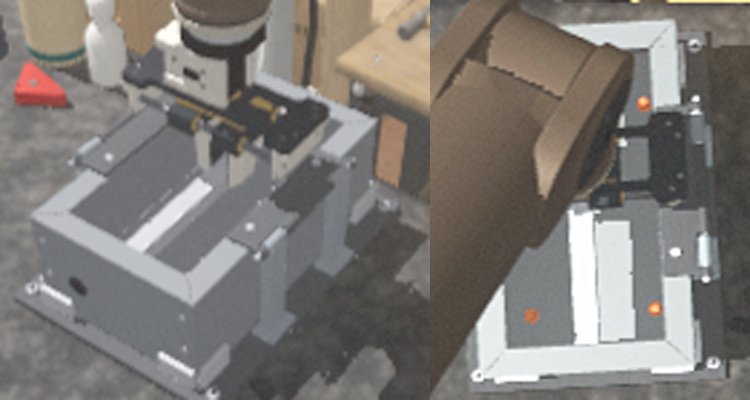

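{"api": "jog_arm", "payload": {
  "commands": "1 0 0 0.004 0 0 0;1 0 0 0.004 0 0 0;1 0 0 0.003 0 0 0;1 0 0 0 0 0 0;1 0 0 0 0 0 0"
}}

```text
clock: 13.85
position: [0.5385, 0.0527, 0.0982]
ee_rot: [-2.298, 2.141, 0.001]
force: [-0.2, 0.9, -2.2]
width: 0.214
```

{"api": "jog_arm", "payload": {
  "commands": "1 0 0 0 0 0 0;1 0 0 0 0 0 0;1 0 0 0 0 0 0;1 0 0 0 0 0 0;1 0 0 0 0 0 0"
}}

```text
clock: 14.35
position: [0.5384, 0.0527, 0.0981]
ee_rot: [-2.298, 2.141, 0.001]
force: [0.1, -0.3, -2.2]
width: 0.213
```

Run:
```python
from st import *
s,p,R,B=pose()
for n in("top","scene"):
    d,X=cloud(n);L=(X-[.5186,.0513,0])@B.T;z=L[...,2]
    k=(np.abs(L[...,1])<.007)&(L[...,0]<-.02)&(L[...,0]>-.129)&(z>.09)&(z<.125)
    Q=L[k];print(n,len(Q),"slope deg",np.degrees(np.polyfit(Q[:,0],Q[:,2],1)[0]).round(2))
    for a in(-.129,-.1,-.07,-.045):
        q=(Q[:,0]>a)&(Q[:,0]<a+.02);print(a,q.sum(),np.median(Q[q,2]).round(4) if q.any() else "")
    k=(np.abs(L[...,0]+.143)<.008)&(np.abs(L[...,1])<.05)&(z>.11)&(z<.14);print("near lip z",np.median(z[k]))
    for sg in(1,-1):
        k=(np.abs(L[...,0]+.055)<.017)&(np.abs(sg*L[...,1]-.09)<.012)&(z>.11)&(z<.2);print("flap",sg,k.sum(),np.median(z[k]) if k.any() else "")
```

```text
tcp local [0.0199 0.     0.0981] world [0.5384 0.0527 0.0981] phi deg 0.0 yaw err -0.04 roll -0.07 F [ 0.1 -0.3 -2.2] w 0.213
lead [-1.406e-01  1.000e-04  1.051e-01]
trail [ 1.394e-01 -1.000e-04  1.051e-01]
top 273 slope deg 0.04
-0.129 52 0.1153
-0.1 52 0.1161
-0.07 51 0.116
-0.045 48 0.1154
near lip z 0.12528052551976812
flap 1 0 
flap -1 143 0.13126652918920495
scene 145 slope deg -0.38
-0.129 22 0.1165
-0.1 31 0.1168
-0.07 25 0.1161
-0.045 25 0.1164
near lip z 0.12602257087934957
flap 1 68 0.13204217288609452
flap -1 93 0.13174010676765935
```

Everything checks out: the tube is level, its top is about 7 mm under the lips, both ends overlap the lips by about 10 mm, both flaps are flat and nothing is in contact. Handing in.

```bash
python3 -c "
from cell import arm
print(arm.sign_off())"
```

```text
the job is handed in; nothing more can be done
None
```

I folded both flaps down, then picked up the tube and threaded it near end first at about 20° through the mouth. I levelled it inside and handed in at about 14.4 s, still holding it at 55 N.

**Last checks:**
- **Level:** the tilt by tool pose was 0.0°. The cameras measured slopes of 0.04° (top view) and −0.38° (scene view, noisier).
- **Gap:** the tube's top is about 7 mm under the lips' underside, within the 15 mm limit.
- **Ends:** they sit at −141 and +139 mm along the box, so each is about 10 mm under its end lip. The far end was hidden in the final views, so its position comes from the tool pose and the grip offset I measured earlier.
- **Contact:** the force reading was only the tube's weight, about 2 N, so nothing is pressing on the lips.
- **Flaps:** both read about 131–132 mm, against a nominal 130 mm for fully folded. The cameras read about 1–2 mm high throughout.
- **Box:** it stayed seated in the jig, and no contact force showed at the check after each insertion step.

The highest reading was a vertical push of about 40 N from the fingertips while folding the right flap. That matches the 40 N limit, though the limit is stated for the arm or gripper body. No other check failed.

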